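Strike the centre mark and hold the loupe in focus over it

TASK

With nothing in the gripper, push the sprung plunger of the centre-marking fixture fully down so that it strikes the copper disc's centre from beneath, and let it spring back up. Then pick up the loupe and hold it level over the middle of the copper disc, with its lens at the focal height marked by the brass pointer on the gauge post; do not shift the pointer or knock the loupe against the fixture, and leave the mallet and the punch rack alone. Finish while still holding the loupe there, steady, carried by the gripper only.

Things in the scene. Friction and masses are not known exactly. Their poses are not given: they have to be found in the camera images.
- loupe: Hand loupe, loose, lying flat on the bench, about 120 g: steel lens ring 62 mm across, 14 mm high, with a glass lens; wooden handle 74 mm long, 16 mm wide, 24 mm high, along the loupe's own -x from 44 to 118 mm from the lens centre, joined by a 12 mm brass neck. Origin on the underside below the lens centre; z up; undersides of ring and handle in one plane.
- lens_centre (a point): Centre of the loupe's lens, 7 mm above the loupe's underside (half the ring's height).
- loupe_grip (a point): Point to grip on the loupe's handle: 70 mm from the lens centre along the loupe's -x, 12 mm above the underside (half the handle's height). Grip across the 16 mm width.
- marker: Centre-marking fixture, bolted down: round grey foot 124 mm across, 20 mm high, with a dark anvil that carries the flat copper disc. Two 44 mm wide tongues of the foot reach 115 mm out: one along the fixture's +x with the gauge post, one along its +y with the plunger. Origin at bench level under the disc's centre, z up.
- disc_centre (a point): Middle of the copper disc's top face, 47 mm above the bench. The disc is 110 mm across, lies level, is fixed by three steel clips at its rim (which stand 3 mm above it) and has two scribed circles and a small cross at its centre.
- plunger_top (a point): Centre of the top of the plunger's round brass head, 30 mm across, 90 mm from the disc's centre along the fixture's +y, 82 mm above the bench when up. The head stands on a 14 mm stem in a dark steel guide tube 28 mm across, whose top is 56 mm above the bench.
- plunger (a joint): Plunger stroke in m: 0 up, 0.012 fully down (a hard stop). It moves straight down; its spring needs 4 N to start and 10 N at full stroke, and lifts it again.
- pointer_tip (a point): Tip (mid-thickness) of the brass focal-height pointer, a level blade 4 mm thick on a 20 mm collar held by friction on the 8 mm gauge post, which stands 92 mm from the disc's centre along the fixture's +x, top 155 mm above the bench. The tip is 55 mm from the disc's axis and 102 to 137 mm above the bench (varies): the height at which to hold the lens centre.
- vise: Bystander, fixed: small swivel vise, foot 130 mm across, gripping a mushroom-headed steel dome stake, 196 mm high in all. Origin at bench level under the stake.
- mallet: Bystander, loose: wooden raising mallet lying down, pear-shaped head 68 mm thick and 96 mm long along its y, handle 250 mm long along its -x. Origin at bench level under the head.
- punch_rack: Bystander, loose: dark wooden block 50 x 120 x 45 mm with three blued steel punches standing in it, 132 mm high in all. Origin at the centre of its underside.
Mind the look-alikes: they are no part of the job. Of the things that look like the marker, the smaller one is meant. There is more than one size of the loupe; the one meant has the size given above.

How it is judged:
By the outcome, as a careful person would: the job done as asked, in the order asked, and still so for the second after the job is handed in, while the arm keeps its last pose, push and grip.
It also fails if it takes over 51 s, if anything falls off the work surface, if the arm or the gripper's body presses on something with over 40 N, if the wrist force passes 120 N, or if a joint passes its speed limit or range.

ROBOT

A 7-joint arm with a two-finger parallel gripper is mounted at the origin on the work surface. World frame = base frame: x ahead of the robot, y to its left, z up, the work surface at z = 0. Lengths are in m, angles in rad, forces in N, time in s.
With the tool pointing down it reaches from about 0.4 to 0.85 m from the base axis. Payload 10.4 kg.
Tool frame: the origin (TCP) lies midway between the tips of the shut fingers; the grasp point (between the pads) lies 19 mm behind it; z points along the fingers, x is the direction in which the jaws open and shut, and the axes are right-handed (so a half turn about z gives the same grasp; the last joint's range is limited). The gripper opens to 87 mm and grips with 3 to 60 N. Pads are 19 mm wide; open, the fingers measure 117 mm over their backs; the gripper's body (75 mm by 190 mm) begins 51 mm behind the grasp point.
Start: joints at [1.193, 0.332, -0.065, 1.46, 0.022, 1.35, -0.088], TCP at [0.217, -0.586, 0.223] pointing down, gripper open.
Joint ranges: [-2.6, 2.6], [-0.5, 2.12], [-1.47, 1.34], [0.16, 2.42], [-1.27, 4.41], [0.06, 2.06], [-2.6, 2.6]. Speed limits (rad/s): [2.22, 2.22, 2.79, 2.79, 3.14, 3.14, 3.14].

INTERFACE

Orientations are given as a unit quaternion [x, y, z, w].
In Python, from bench import r gives the robot as it stands. The module is installed in compiled form; this text tells all that it offers.
- The arm moves only by the tool play_rows, never from a script. Its argument "commands" is a list of rows, each a list of 7 numbers: the shift along the world's x, y, z in cm, then the turn, a rotation vector about the world's x, y, z in rad, then the finger opening in cm, from 0 to 8.7. A call has 1 to 20 rows; each row shifts and turns the commanded pose from where the row before left it; what a row does not reach is not made up. A row lasts 1/8 s, in which the tool goes at most 62.5 mm and 10.7 degrees, less where a joint would pass 70% of its speed; a pose out of reach is approached as far as the arm can. A call is refused whole if a number of a shift passes 6.25 or a number of a turn 0.188, either way. A call with a gripper value outside its range is refused whole. The fingers move at their own pace and stop on an object; "grip_force" is the grip in N (left out, the last holds). Time passes only in rows, so rows that do not move let the fingers close. It gives the time, the measured TCP pose, the force and the opening at its end, in the units of the state.
- r.read_state(): the state, without advancing time (a new reading comes with each control period).
- r.camera(name): name is "side" or "top" or "wrist"; returns a dict with "img" (384x512x3 uint8, red, green, blue), "K" (3x3 intrinsics, pixels), "camera_from_world" (4x4, takes a point from world to camera coordinates). Camera axes: x right, y down, z forward; pixel columns grow to the right and rows downward; lengths in m; the calibration is good to about 2 mm. A picture is of the moment at which its call begins. There is no depth.
- r.close_job(): hands the job in, once; it reports no verdict.
The state is a dict: "time": time; "joint_positions": joint angles; "joint_vel": joint speeds; "joint_torque": joint torques, N m; "ee_pos": TCP position; "eef_rot": TCP orientation; "ft_force": force on the tool from outside, world axes, zero at the start; "torque": the same for the moment, N m; "width": finger opening in m.
Only numpy, scipy, OpenCV 4.12 (cv2) and the standard library are available. Lean on these libraries where they do the work, as an engineer would, in place of code of your own. Each camera call takes 0.05 s, during which the arm holds its last target. There are 200 camera calls.

## Working session

There is one attempt and no reset: what is moved stays moved. The work goes in short steps, Python scripts to look and compute and a tool call to move; the robot and the scene stay as the last step left them, time stands still between calls to the robot, and variables do not carry over. Pictures are saved under pics/ and viewed, about 8 in all and at most 12, crops included, and the job is handed in when it is done.

Besides the shell and the picture viewer there is one more tool, called after "Emit:" as name([rows], argument=value, ...), one row to a line, values as JSON. play_rows: Moves the arm, as the interface text tells. Its arguments: {"type":"object","properties":{"commands":{"type":"array","items":{"type":"array","items":{"type":"number"}}},"grip_force":{"type":"number"}},"required":["commands"]}

```bash
mkdir -p pics
cat > h.py <<'E'
import numpy as np, cv2
from bench import r
def cam(n,save=None):
    c=r.camera(n)
    if save: cv2.imwrite('pics/'+save,cv2.cvtColor(c['img'],cv2.COLOR_RGB2BGR))
    np.savez('pics/last_%s.npz'%n,**c)
    return c
def last(n): return dict(np.load('pics/last_%s.npz'%n))
def ray(c,u,v):
    T=c['camera_from_world'];R=T[:3,:3];o=-R.T@T[:3,3]
    d=R.T@np.linalg.inv(c['K'])@np.array([u,v,1.]);return o,d/np.linalg.norm(d)
def onz(c,u,v,z):
    o,d=ray(c,u,v);return o+d*(z-o[2])/d[2]
def proj(c,p):
    q=c['camera_from_world']@np.append(p,1);q=c['K']@q[:3];return q[:2]/q[2]
def tri(c1,p1,c2,p2):
    A=0;b=0
    for c,p in((c1,p1),(c2,p2)):
        o,d=ray(c,*p);M=np.eye(3)-np.outer(d,d);A=A+M;b=b+M@o
    return np.linalg.solve(A,b)
E
python3 - <<'E'
from h import *
a=cam('top');b=cam('side');w=cam('wrist')
for n,c in(('top',a),('side',b),('wrist',w)):
    T=c['camera_from_world'];print(n,-T[:3,:3].T@T[:3,3],c['K'][0,0],T[2,:3])
    cv2.imwrite('pics/%s0.png'%n,cv2.resize(c['img'][:,:,::-1],(800,600),interpolation=2))
print(r.read_state())
E
```

```text
top [ 0.36496566 -0.00747689  1.40937105] 391.1870779955213 [ 0.11060539  0.00209279 -0.9938622 ]
side [0.23904109 0.81844497 1.14312927] 360.64772158916105 [ 0.16908928 -0.61366403 -0.77124916]
wrist [ 0.28190837 -0.56330097  0.38353335] 340.3885591046097 [-0.24059196 -0.08689398 -0.96672899]
{'time': 0.15, 'joint_positions': array([ 1.19339094,  0.33274311, -0.06468928,  1.46074761,  0.02158399,
        1.34991969, -0.08846981]), 'joint_vel': array([ 0.00025563, -0.00257422, -0.00016659, -0.00225422,  0.0018206 ,
        0.00167644, -0.00074202]), 'joint_torque': array([ 1.28415373e-03, -6.23638344e+01,  2.50519457e-02, -3.90142107e+01,
       -6.12125918e-02,  3.72309017e-02,  1.22794568e-04]), 'ee_pos': array([ 0.21702307, -0.58578882,  0.22192681]), 'eef_rot': array([ 8.20804123e-01, -5.71209486e-01, -4.71271267e-04, -3.05530189e-04]), 'ft_force': array([-0.75904156,  0.18458337, -0.39799861]), 'torque': array([ 0.01851949,  0.00428036, -0.00978699]), 'width': 0.08675284242605963}
```

View pics/top0.png

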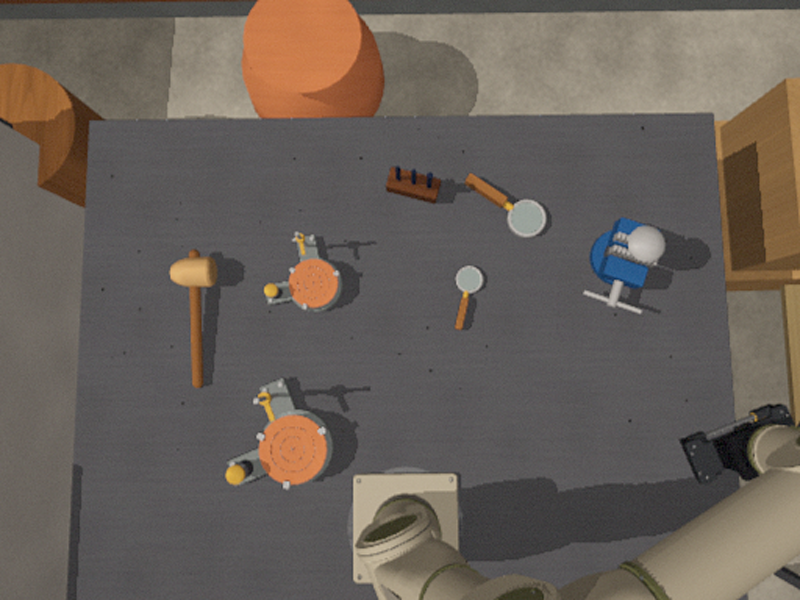

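View pics/side0.png

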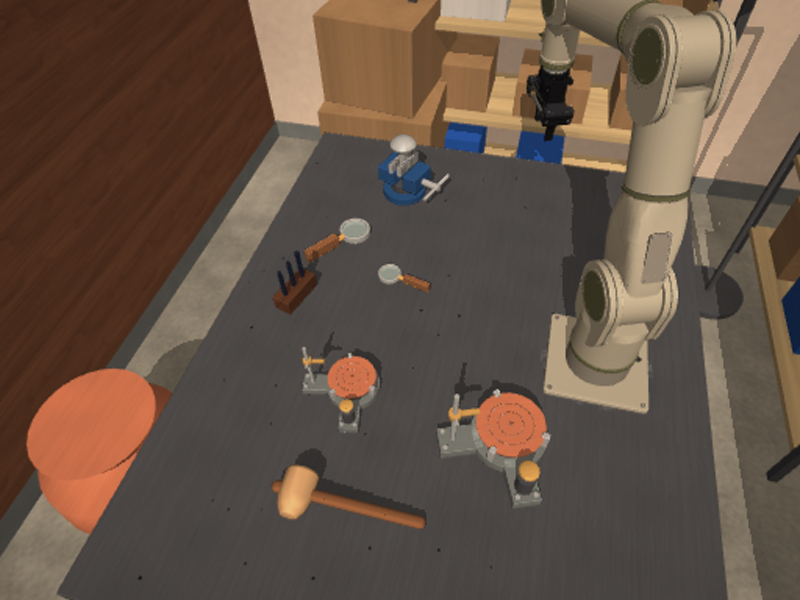

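The top view shows the small marker (disc at about (314,284), plunger head (271,291), post (300,240)) and the small loupe at (469,279) with its handle end at (461,328). The mallet, rack and vise are clear of both. Next I'll measure by colour.

Run:
```python
from h import *
a=last('top');b=last('side')
def comps(c,lo,hi,roi,mn=8):
    x0,y0,x1,y1=[int(v*.64) for v in roi]
    h=cv2.cvtColor(c['img'],cv2.COLOR_RGB2HSV)
    m=cv2.inRange(h,lo,hi);k=np.zeros_like(m);k[y0:y1,x0:x1]=255;m&=k
    n,l,s,ce=cv2.connectedComponentsWithStats(m)
    return [(s[i,4],ce[i],s[i,:4]) for i in range(1,n) if s[i,4]>=mn]
for nm,c,rd,rb in(('top',a,(240,220,370,320),(240,220,370,320)),('side',b,(290,335,400,440),(290,335,400,440))):
    for s,p,bb in comps(c,(3,120,120),(14,255,255),rd): print(nm,'orange',s,p,bb,onz(c,*p,.047))
    for s,p,bb in comps(c,(15,110,80),(30,255,255),rb,4): print(nm,'brass',s,p,bb,onz(c,*p,.082))
for s,p,bb in comps(a,(0,80,50),(30,255,255),(445,255,495,340)): print('handle',s,p,bb,onz(a,*p,.024))
h=cv2.cvtColor(a['img'],cv2.COLOR_RGB2HSV)
m=cv2.inRange(h,(0,0,110),(180,75,255));k=m*0;k[163:192,285:315]=255
ys,xs=np.nonzero(m&k);(cx,cy),rad=cv2.minEnclosingCircle(np.c_[xs,ys].astype(np.float32))
print('ring',cx,cy,rad,onz(a,cx,cy,.014),'diam',2*rad*1.4/391)
crop=lambda c,x0,y0,w:cv2.resize(c['img'][y0:y0+w*3//4,x0:x0+w,::-1],(400,300),interpolation=2)
cv2.imwrite('pics/crop1.png',np.vstack([np.hstack([crop(a,160,140,64),crop(b,185,215,72)]),np.hstack([crop(a,270,160,64),crop(b,230,155,64)])]))
```

```text
top orange 737 [200.15332429 180.77204885] [185 166  31  31] [0.54050479 0.2009261  0.047     ]
top brass 41 [192.56097561 155.12195122] [189 149   6  14] [0.62543758 0.22221955 0.082     ]
top brass 64 [172.921875 185.140625] [169 181   9   9] [0.52204075 0.28862216 0.082     ]
side orange 648 [224.76697531 240.77469136] [210 228  31  27] [0.54155325 0.20166609 0.047     ]
side brass 47 [199.89361702 230.82978723] [193 228  15   6] [0.62899117 0.20307064 0.082     ]
side brass 66 [221.13636364 259.13636364] [217 255   9   9] [0.52223768 0.29133138 0.082     ]
handle 127 [295.40944882 198.80314961] [291 186   9  25] [ 0.47494724 -0.13421365  0.024     ]
ring 299.802001953125 178.47315979003906 8.924548149108887 [ 0.54885928 -0.15251291  0.014     ] diam 0.06390980771740379
```

View pics/crop1.png

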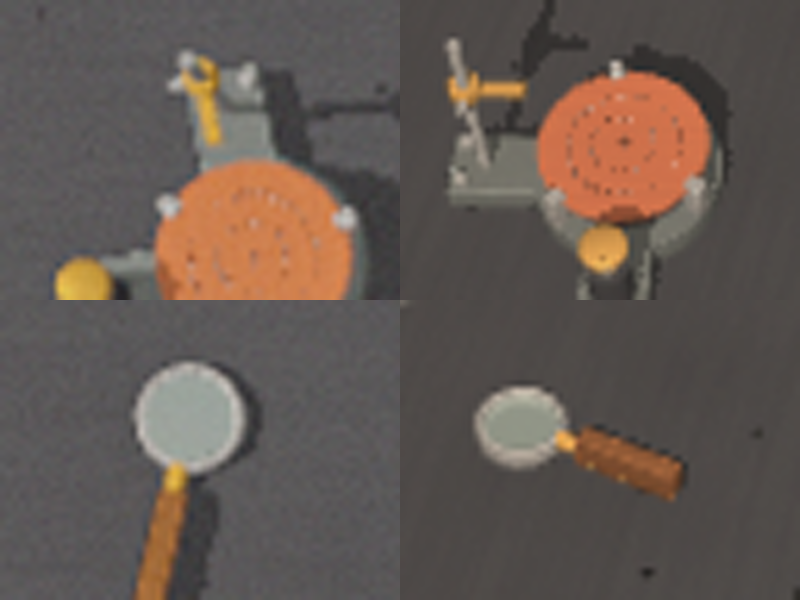

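Run:
```python
from h import *
a=last('top');b=last('side')
print('tip',tri(a,(194.1,162.2),b,(207.3,231.2)))
print('disc',tri(a,(200.15,180.77),b,(224.77,240.77)),'plg',tri(a,(172.92,185.14),b,(221.14,259.14)))
```

```text
tip [0.59569996 0.21252775 0.10591834]
disc [0.5411699  0.20117548 0.0462787 ] plg [0.52282008 0.28951387 0.07840769]
```

Emit:
play_rows([
  [1.9,3.6,0.25,0,0,-0.05,0],
  [1.9,3.6,0.25,0,0,-0.05,0],
  [1.9,3.6,0.25,0,0,-0.05,0],
  [1.9,3.6,0.25,0,0,-0.05,0],
  [1.9,3.6,0.25,0,0,-0.05,0],
  [1.9,3.6,0.25,0,0,-0.05,0],
  [1.9,3.6,0.25,0,0,-0.05,0],
  [1.9,3.6,0.25,0,0,-0.05,0],
  [1.9,3.6,0.25,0,0,-0.05,0],
  [1.9,3.6,0.25,0,0,-0.05,0],
  [1.9,3.6,0.25,0,0,-0.05,0],
  [1.9,3.6,0.25,0,0,-0.05,0],
])

```text
time: 1.65
ee_pos: [0.4455, -0.1529, 0.2526]
eef_rot: [-0.615, 0.789, -0.0, -0.0]
ft_force: [0.1, -0.0, 0.2]
width: 0.0005
```

Emit:
play_rows([
  [0.6,3.4,-0.3,0,0,0,0],
  [0.6,3.4,-0.3,0,0,0,0],
  [0.6,3.4,-0.3,0,0,0,0],
  [0.6,3.4,-0.3,0,0,0,0],
  [0.6,3.4,-0.3,0,0,0,0],
  [0.6,3.4,-0.3,0,0,0,0],
  [0.6,3.4,-0.3,0,0,0,0],
  [0.6,3.4,-0.3,0,0,0,0],
  [0.6,3.4,-0.3,0,0,0,0],
  [0.6,3.4,-0.3,0,0,0,0],
  [0.6,3.4,-0.3,0,0,0,0],
  [0.6,3.4,-0.3,0,0,0,0],
  [0.6,3.4,-0.3,0,0,0,0],
  [0,0,0,0,0,0,0],
])

```text
time: 3.4
ee_pos: [0.522, 0.2907, 0.2128]
eef_rot: [-0.617, 0.787, 0.001, -0.0]
ft_force: [-0.2, -1.4, -0.2]
width: 0.0004
```

Run:
```python
from h import *
w=cam('wrist');print(r.read_state()['ee_pos'])
h=cv2.cvtColor(w['img'],cv2.COLOR_RGB2HSV)
for lo,hi,z in(((3,120,100),(14,255,255),.047),((15,110,80),(30,255,255),.082)):
    n,l,s,ce=cv2.connectedComponentsWithStats(cv2.inRange(h,lo,hi))
    for i in range(1,n):
        if s[i,4]>60: print(z,s[i],ce[i],onz(w,*ce[i],z))
cv2.imwrite('pics/w1.png',cv2.resize(w['img'][:,:,::-1],(800,600)))
for p in((.5412,.2012,.047),(.5228,.2895,.082),(.5955,.2125,.106)):print(proj(w,p)*800/512)
```

```text
[0.52254809 0.28892501 0.21300021]
0.047 [ 38 115  28  23 476] [ 50.21638655 125.66596639] [0.61160849 0.46747095 0.047     ]
0.047 [287 145  18  24 214] [295.80841121 155.99065421] [0.52747221 0.24727925 0.047     ]
0.047 [  73  192   44   58 1302] [ 95.2718894  220.08218126] [0.511849   0.45986304 0.047     ]
0.082 [304  14  26  23 126] [319.33333333  27.3968254 ] [0.62976397 0.21052357 0.082     ]
0.082 [ 28 129  85  59 416] [ 74.01442308 147.60336538] [0.5869262 0.4339557 0.082    ]
0.082 [244 161  29  31 151] [264.36423841 170.52317881] [0.52811738 0.27939465 0.082     ]
0.082 [234 236   7  61 297] [236.22895623 266.05723906] [0.44478412 0.32668528 0.082     ]
0.082 [270 236   7  61 294] [273.80952381 266.15646259] [0.43619575 0.29217827 0.082     ]
0.082 [  21  307  390   19 5897] [231.37001865 317.59470917] [0.39161447 0.34556615 0.082     ]
[531.52373858 204.09796097]
[397.84677055 279.60406319]
[517.78136341 109.62939521]
```

View pics/w1.png

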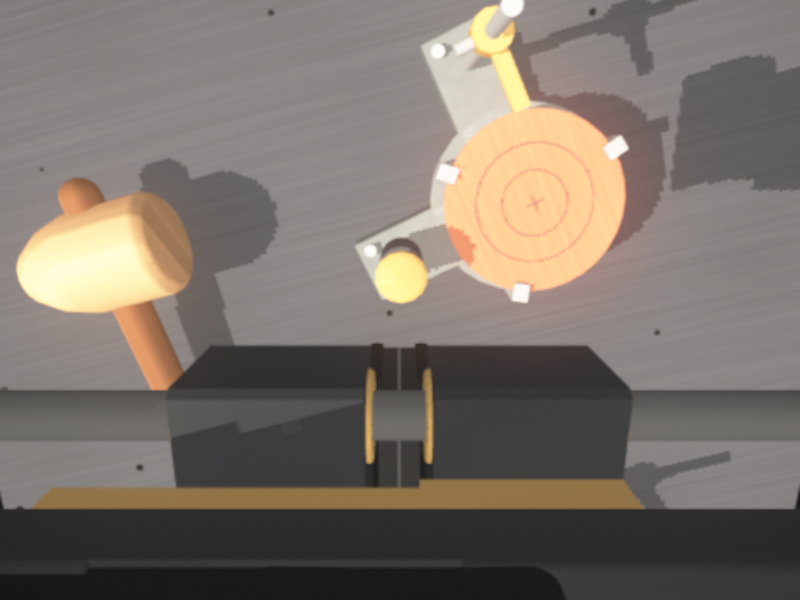

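The wrist view shows the plunger head at (402,277), the disc cross at (535,202) and the pointer tip at (521,106). All are within about 2 mm of my estimates, so I'll press.

Emit:
play_rows([
  [0,0,-2.5,0,0,0,0],
  [0,0,-2.5,0,0,0,0],
  [0,0,-2.5,0,0,0,0],
  [0,0,-2.5,0,0,0,0],
  [0,0,-2,0,0,0,0],
  [0,0,-0.5,0,0,0,0],
  [0,0,-0.4,0,0,0,0],
  [0,0,-0.4,0,0,0,0],
  [0,0,0,0,0,0,0],
])

```text
time: 4.58
ee_pos: [0.5237, 0.2878, 0.0813]
eef_rot: [-0.615, 0.788, -0.0, 0.0]
ft_force: [0.1, -2.0, 4.8]
width: 0.0007
```

Emit:
play_rows([
  [0,0,-0.4,0,0,0,0],
  [0,0,-0.4,0,0,0,0],
  [0,0,-0.3,0,0,0,0],
  [0,0,0,0,0,0,0],
])

```text
time: 5.08
ee_pos: [0.5238, 0.2879, 0.0708]
eef_rot: [-0.615, 0.788, -0.0, 0.001]
ft_force: [-0.9, -3.4, 8.7]
width: 0.0003
```

Emit:
play_rows([
  [0,0,-0.2,0,0,0,0],
  [0,0,0,0,0,0,0],
])

```text
time: 5.32
ee_pos: [0.5239, 0.2879, 0.0703]
eef_rot: [-0.615, 0.788, -0.001, 0.001]
ft_force: [-7.8, -6.3, 24.3]
width: 0.0006
```

The force jumped to 24 N with the head at 70 mm, so the plunger reached its hard stop. I'll lift off and go to the loupe.

Emit:
play_rows([
  [0,0,0.6,0,0,0,0],
  [0,0,1.0,0,0,0,0],
  [0,0,3,0,0,0,0],
  [0,0,5,0,0,0,0],
  [0,0,4,0,0,0,0],
  [-0.4,-4,0,0,0,0,8.0],
  [-0.4,-4,0,0,0,0,8.0],
  [-0.4,-4,0,0,0,0,8.0],
  [-0.4,-4,0,0,0,0,8.0],
  [-0.4,-4,0,0,0,0,8.0],
  [-0.4,-4,0,0,0,0,8.0],
  [-0.4,-4,0,0,0,0,8.0],
  [-0.4,-4,0,0,0,0,8.0],
  [-0.4,-4,0,0,0,0,8.0],
  [-0.4,-4,0,0,0,0,8.0],
  [-0.4,-2,0,0,0,0,8.0],
  [0,0,0,0,0,0,8.0],
  [0,0,0,0,0,0,8.0],
])

```text
time: 7.58
ee_pos: [0.4794, -0.1308, 0.2036]
eef_rot: [-0.616, 0.788, 0.0, 0.0]
ft_force: [1.3, -0.1, 0.5]
width: 0.0799
```

Run:
```python
from h import *
a=cam('top');h=cv2.cvtColor(a['img'],cv2.COLOR_RGB2HSV)
m=cv2.inRange(h,(15,110,80),(30,255,255))[178:195,160:180];ys,xs=np.nonzero(m);print('head top px',xs.mean()+160,ys.mean()+178,'was 172.92 185.14')
w=cam('wrist');s=r.read_state();print(s['ee_pos'],s['eef_rot'])
h=cv2.cvtColor(w['img'],cv2.COLOR_RGB2HSV)
n,l,s,ce=cv2.connectedComponentsWithStats(cv2.inRange(h,(0,90,50),(30,255,255)))
for i in range(1,n):
    if s[i,4]>150: print(s[i],ce[i],onz(w,*ce[i],.024))
cv2.imwrite('pics/w2.png',cv2.resize(w['img'][:,:,::-1],(800,600)))
```

```text
head top px 172.921875 185.140625 was 172.92 185.14
[ 0.47945655 -0.13072076  0.20366636] [-6.16112486e-01  7.87658167e-01  1.16258382e-05  1.26035302e-04]
[ 252  123   16   87 1164] [259.50515464 170.87285223] [ 0.47651542 -0.13605404  0.024     ]
[  61  236   34   61 1043] [ 73.93480345 266.21764142] [0.42165693 0.08840268 0.024     ]
[ 416  236   34   61 1049] [436.07626311 266.26310772] [ 0.32528636 -0.29949567  0.024     ]
[ 209  306  303   20 4587] [370.01918465 317.75212557] [ 0.27810886 -0.21851767  0.024     ]
```

View pics/w2.png

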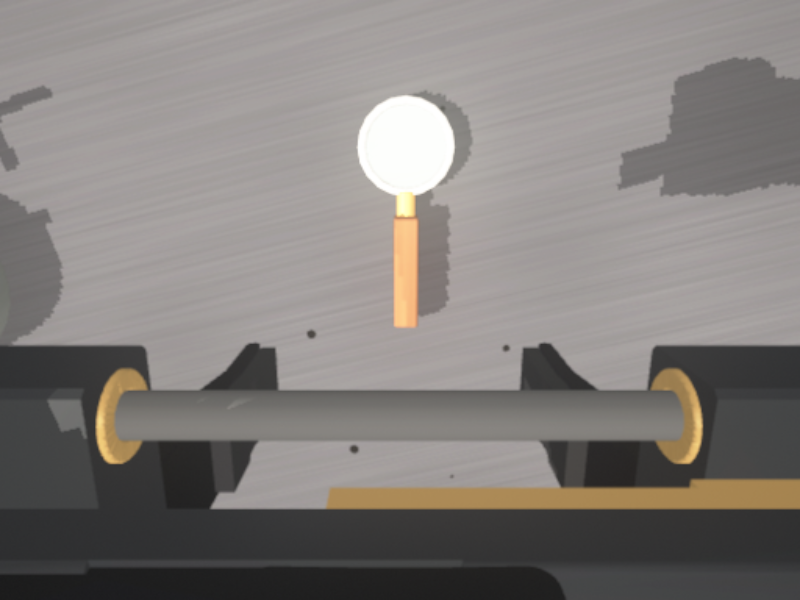

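The wrist view shows the ring at (406,146) and the handle at x=405 from row 217 to 327, square to the jaws. The top camera puts the plunger head back at its original position.

Run:
```python
from h import *
w=last('wrist');f=.64
L=onz(w,406*f,146*f,.014);F=onz(w,405*f,217*f,.024);B=onz(w,405.5*f,327*f,.024)
d=(L-B)[:2];d/=np.linalg.norm(d);p=r.read_state()
from scipy.spatial.transform import Rotation as R
x=R.from_quat(p['eef_rot']).as_matrix()[:,0]
print(L,F,B,d,'lens-F',np.linalg.norm((L-F)[:2]),'lens-B',np.linalg.norm((L-B)[:2]))
G=L[:2]-.07*d;print('grip',G,'delta cm',(G-p['ee_pos'][:2])*100,'mid based',(F+B)[:2]/2+.011*d,'jaw.d',x[:2]@d)
```

```text
[ 0.55061818 -0.15469316  0.014     ] [ 0.5082316  -0.14351944  0.024     ] [ 0.43641071 -0.12623359  0.024     ] [ 0.97032673 -0.24179751] lens-F 0.04383462585836045 lens-B 0.11770001587596261
grip [ 0.48269531 -0.13776734] delta cm [ 0.32387609 -0.70465725] mid based [ 0.48299475 -0.13753629] jaw.d 0.0010167722501448206
```

Emit:
play_rows([
  [0.3,-0.65,-3,0,0,0,6],
  [0,0,-3,0,0,0,6],
  [0,0,-3,0,0,0,6],
  [0,0,-3,0,0,0,6],
  [0,0,-3,0,0,0,6],
  [0,0,-2,0,0,0,6],
  [0,0,-1.5,0,0,0,6],
  [0,0,-0.7,0,0,0,6],
  [0,0,-0.4,0,0,0,6],
  [0,0,0,0,0,0,6],
])

```text
time: 8.93
ee_pos: [0.4824, -0.1386, 0.0079]
eef_rot: [-0.615, 0.788, -0.0, 0.0]
ft_force: [0.8, 0.9, 0.6]
width: 0.0599
```

Emit:
play_rows([
  [0,0,-0.4,0,0,0,4],
  [0,0,0,0,0,0,3],
  [0,0,0,0,0,0,2],
  [0,0,0,0,0,0,1],
  [0,0,0,0,0,0,1],
  [0,0,0,0,0,0,1],
  [0,0,0,0,0,0,0.5],
  [0,0,0,0,0,0,0.5],
], grip_force=35)

```text
time: 9.93
ee_pos: [0.4822, -0.1384, 0.0037]
eef_rot: [-0.615, 0.788, -0.0, 0.0]
ft_force: [-0.9, 0.3, 2.2]
width: 0.0157
```

Emit:
play_rows([
  [0,0,0.5,0,0,0,0.5],
  [0,0,1.5,0,0,0,0.5],
  [0,0,3,0,0,0,0.5],
  [0,0,3,0,0,0,0.5],
  [0,0,3,0,0,0,0.5],
  [0,0,3,0,0,0,0.5],
  [0,0,3,0,0,0,0.5],
  [0,0,1,0,0,0,0.5],
  [0,0,0,0,0,0,0.5],
])

```text
time: 11.05
ee_pos: [0.4822, -0.1387, 0.1839]
eef_rot: [-0.615, 0.788, -0.0, 0.0]
ft_force: [-1.0, -0.3, -2.5]
width: 0.0158
```

Run:
```python
from h import *
w=cam('wrist');s=r.read_state();print(s['ee_pos'],s['eef_rot'],s['width'])
cv2.imwrite('pics/w3.png',cv2.resize(w['img'][:,:,::-1],(800,600)))
d=np.array([.970,-.242])
z=s['ee_pos'][2]+.0033
for k in(.039,.070,.101): print(proj(w,np.r_[s['ee_pos'][:2]+k*d,z+.007])*800/512)
```

```text
[ 0.48173338 -0.13856127  0.1829489 ] [-6.15298622e-01  7.88294020e-01  2.45086120e-04 -2.88880395e-04] 0.015910094356284654
[393.07393417 264.6665162 ]
[392.6334583  154.84032185]
[392.14298329  32.54757179]
```

View pics/w3.png

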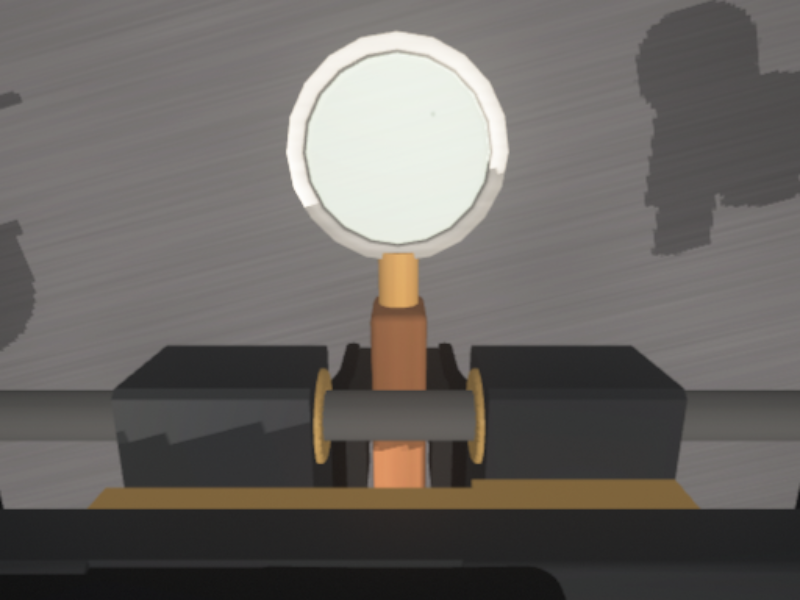

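The loupe is held centred and level, with its ring spanning rows 32–259 as predicted. Next I'll take two wrist views with a wide baseline to measure the pointer height.

Emit:
play_rows([
  [0.7,3,0.1,0,0,0,0.5],
  [0.7,3,0.1,0,0,0,0.5],
  [0.7,3,0.1,0,0,0,0.5],
  [0.7,3,0.1,0,0,0,0.5],
  [0.7,3,0.1,0,0,0,0.5],
  [0.7,3,0.1,0,0,0,0.5],
  [0.7,3,0,0,0,0,0.5],
  [0.4,2.5,0,0,0,0,0.5],
  [0,0,0,0,0,0,0.5],
  [0,0,0,0,0,0,0.5],
])

```text
time: 12.35
ee_pos: [0.5347, 0.0956, 0.1885]
eef_rot: [-0.615, 0.788, 0.0, -0.001]
ft_force: [0.1, -0.4, -1.4]
width: 0.0156
```

Run:
```python
from h import *
w=cam('wrist');s=r.read_state();print(s['ee_pos'])
np.savez('pics/wA.npz',**w);print(proj(w,(.595,.2124,.106)),proj(w,(.5412,.2012,.047)))
```

```text
[0.53482546 0.0952071  0.1887676 ]
[ 75.71257977 155.35291375] [141.13445954 197.91695938]
```

Emit:
play_rows([
  [0,3,0,0,0,0,0.5],
  [0,3,0,0,0,0,0.5],
  [0,3,0,0,0,0,0.5],
  [0,3,0,0,0,0,0.5],
  [0,3,0,0,0,0,0.5],
  [0,3,0,0,0,0,0.5],
  [0,3,0,0,0,0,0.5],
  [0,3,0,0,0,0,0.5],
  [0,0,0,0,0,0,0.5],
  [0,0,0,0,0,0,0.5],
])

```text
time: 13.65
ee_pos: [0.5356, 0.3349, 0.1892]
eef_rot: [-0.615, 0.789, -0.0, -0.0]
ft_force: [0.1, -1.1, -1.2]
width: 0.0158
```

Run:
```python
from h import *
w=cam('wrist');s=r.read_state();print(s['ee_pos'])
np.savez('pics/wB.npz',**w);a=dict(np.load('pics/wA.npz'))
o=[]
for c in(a,w):
    u,v=proj(c,(.595,.2124,.106)).astype(int);print(u,v)
    u0,v0=max(0,min(512-100,u-50)),max(0,min(384-120,v-40));print('origin',u0,v0)
    o.append(cv2.resize(c['img'][v0:v0+120,u0:u0+100,::-1],(400,480),interpolation=2))
cv2.imwrite('pics/ab.png',np.hstack(o))
```

```text
[0.53580668 0.33465407 0.18932886]
75 155
origin 25 115
405 71
origin 355 31
```

View pics/ab.png

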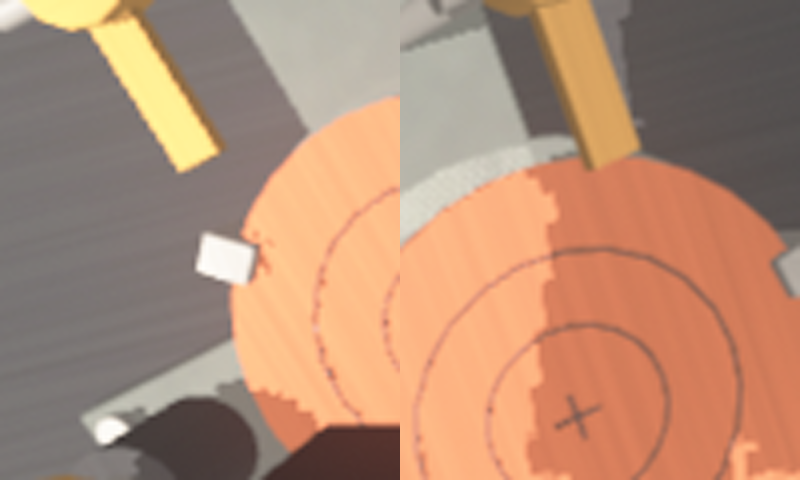

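Run:
```python
from h import *
a=dict(np.load('pics/wA.npz'));b=dict(np.load('pics/wB.npz'))
print('tip top',tri(a,(74.6,155.75),b,(409.25,70.75)))
print(tri(a,(75.1,155.75),b,(408.75,70.75)))
print('cross B',onz(b,399.25,134.75,.047))
# disc ellipse centres in both views as control (z should be .047)
E=[]
for c in(a,b):
    h=cv2.cvtColor(c['img'],cv2.COLOR_RGB2HSV)
    k,_=cv2.findContours(cv2.inRange(h,(3,80,100),(14,255,255)),0,1);k=max(k,key=cv2.contourArea);print(cv2.boundingRect(k))
    E.append(cv2.fitEllipse(cv2.convexHull(k)))
print(E)
S=last('side')
for z in (.1,.106,.112): print(z,proj(S,(.6,.2134,z)))
h=cv2.cvtColor(S['img'],cv2.COLOR_RGB2HSV);m=cv2.inRange(h,(15,110,80),(30,255,255))[225:236,200:209]
print([ (m[:,i].nonzero()[0]+225).tolist() for i in range(9)])
```

```text
tip top [0.59507167 0.21138114 0.10941699]
[0.59504874 0.2114116  0.10873848]
cross B [0.54169709 0.19990036 0.047     ]
(82, 138, 121, 90)
(337, 70, 125, 125)
[((142.070068359375, 193.48919677734375), (110.002685546875, 122.21106719970703), 115.44556427001953), ((399.108154296875, 131.83595275878906), (118.45452117919922, 131.67027282714844), 45.524234771728516)]
0.1 [206.04918779 232.08165785]
0.106 [205.81597801 231.12374174]
0.112 [205.58101003 230.15860373]
[[230, 231, 232], [230, 231, 232], [230, 231, 232], [230, 231, 232], [230, 231, 232], [230, 231, 232], [230, 231, 232], [230, 231], []]
```

Emit:
play_rows([
  [-1.05,-1.95,0,0,0,0,0.5],
  [-1.05,-1.95,0,0,0,0,0.5],
  [-1.05,-1.95,0,0,0,0,0.5],
  [-1.05,-1.95,0,0,0,0,0.5],
  [-1.05,-1.95,0,0,0,0,0.5],
  [-1.0,-1.9,0,0,0,0,0.5],
  [0,0,0,0,0,0,0.5],
  [0,0,-1.5,0,0,0,0.5],
  [0,0,-1.5,0,0,0,0.5],
  [0,0,-1.5,0,0,0,0.5],
  [0,0,-1.5,0,0,0,0.5],
  [0,0,-1.5,0,0,0,0.5],
  [0,0,-1,0,0,0,0.5],
  [0,0,0,0,0,0,0.5],
  [0,0,0,0,0,0,0.5],
])

```text
time: 15.58
ee_pos: [0.473, 0.2201, 0.1051]
eef_rot: [-0.615, 0.788, -0.0, 0.0]
ft_force: [0.6, -0.3, -1.6]
width: 0.0159
```

Run:
```python
from h import *
s=r.read_state();print(s['ee_pos'],s['eef_rot'],s['width'],s['ft_force'])
w=cam('wrist');S=cam('side')
cv2.imwrite('pics/fin.png',np.hstack([cv2.resize(w['img'][:300,100:,::-1],(400,300),interpolation=2),cv2.resize(S['img'][210:264,185:257,::-1],(400,300),interpolation=2)]))
```

```text
[0.47299725 0.22010408 0.10505792] [-6.15318341e-01  7.88278622e-01 -1.28463328e-04  3.70423192e-04] 0.015895386315792927 [ 0.59292471 -0.33696239 -1.57666473]
```

View pics/fin.png

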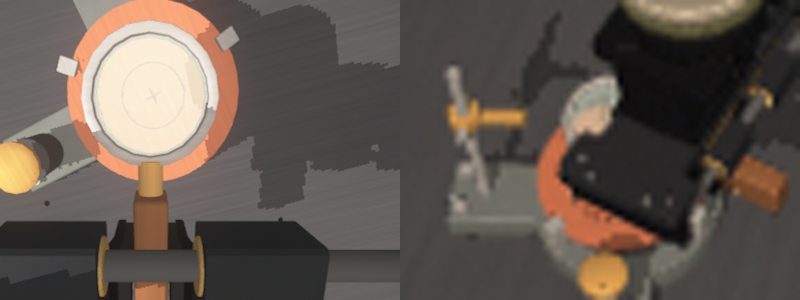

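Run:
```python
from h import *
w=last('wrist');h=cv2.cvtColor(w['img'],cv2.COLOR_RGB2HSV)
c=onz(w,257.6,97,.047);l=onz(w,254.5,88,.105+.0033+.007);print('cross',c,'lens',l,'shift cm',(c-l)*100)
d=np.array([.970,-.242]);p=r.read_state()['ee_pos'];print('kin lens',p[:2]+.07*d)
for k in(.039,.101): print(proj(w,np.r_[p[:2]+k*d,p[2]+.0103]))
```

```text
cross [0.54086003 0.19990976 0.047     ] lens [0.54449344 0.20080987 0.1153    ] shift cm [-0.36334144 -0.09001126 -6.83      ]
kin lens [0.54094291 0.20317467]
[251.45573076 168.65745052]
[250.85441271  18.71147624]
```

Emit:
play_rows([
  [-0.05,-0.15,-0.1,0,0,0,0.5],
  [0,0,0,0,0,0,0.5],
  [0,0,0,0,0,0,0.5],
  [0,0,0,0,0,0,0.5],
])

```text
time: 16.18
ee_pos: [0.4722, 0.2184, 0.1036]
eef_rot: [-0.615, 0.788, -0.0, 0.0]
ft_force: [0.4, -1.0, -1.6]
width: 0.0156
```

Run:
```python
from h import *
P=[]
for i in range(4):
    w=cam('wrist');P.append(r.read_state()['ee_pos'])
p=np.mean(P,0);print(np.round(P,4),p)
d=np.array([.970,-.242]);print('kin lens',p[:2]+.07*d,p[2]+.0033)
old=cv2.imread('pics/w3.png');new=cv2.resize(w['img'][:,:,::-1],(800,600))
cv2.imwrite('pics/cmp.png',np.hstack([old[:400,200:600],new[:400,200:600]]))
for z,q in((.047,(.5412,.2012)),): print('cross pred',proj(w,np.r_[q,z])*1.5625)
T=cam('top');h=cv2.cvtColor(T['img'],cv2.COLOR_RGB2HSV)
for n,c,(y0,y1,x0,x1) in(('top',T,(146,166,186,198)),('side',cam('side'),(225,236,190,212))):
    ys,xs=np.nonzero(cv2.inRange(cv2.cvtColor(c['img'],cv2.COLOR_RGB2HSV),(15,110,80),(30,255,255))[y0:y1,x0:x1]);print(n,xs.mean()+x0,ys.mean()+y0,len(xs))
```

```text
[[0.4722 0.2185 0.1036]
 [0.4722 0.2185 0.1036]
 [0.4722 0.2184 0.1036]
 [0.4721 0.2184 0.1036]] [0.4721586  0.21844339 0.10359453]
kin lens [0.5400586  0.20150339] 0.1068945311083503
cross pred [394.48633883 150.3991575 ]
top 192.575 155.225 40
side 199.89361702127658 230.82978723404256 47
```

View pics/cmp.png

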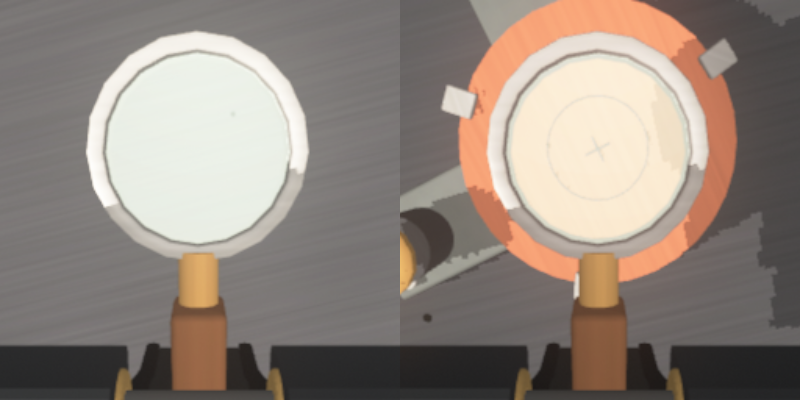

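The ring sits exactly where it did after pickup, so it hasn't slipped, and the cross shows at the lens centre. The pointer's pixels haven't changed either, so I'm handing in.

```bash
python3 -c "
from bench import r
print(r.close_job());s=r.read_state();print(s['time'],s['ee_pos'],s['width'])"
```

```text
the job is handed in; nothing more can be done
None
the job is handed in; nothing more can be done
```

I finished the job and handed it in at about 16.5 s of the 51 s allowed; no verdict was reported.

- **Plunger:** I pushed it down with the gripper shut and empty. The force rose to 24 N with the head at about 70 mm, which is the hard stop. Afterwards the top camera showed the head back where it started.
- **Loupe:** I gripped the smaller loupe across its handle at 35 N and carried it level over the smaller fixture's disc. The finger opening stayed at about 15.7 mm, and the ring stayed in the same place in the wrist image, so it had not slipped or tilted.
- **Final position:** The lens centre is at about (0.540, 0.2015) m, against my disc centre estimate of (0.541, 0.201), so it is about 1 mm off centre. Its height is 106.9 mm, against a pointer tip measured at 106–107 mm from different camera views.
- **Left alone:** The pointer's position in the top and side pictures is unchanged. I planned the path to stay clear of the mallet and the punch rack, but did not look at them again at the end.

The wrist camera disagreed with the arm's own readings by 1–2 mm. I treated this as its calibration error, since the same offset showed on the loupe and the disc.

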